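# Shut the gauge case and snap its draw latch

### The arm

A 7-joint arm with a two-finger parallel gripper is mounted at the origin on a cart in front of the work surface, level with it; the furniture and walls round the work are solid. World frame = base frame: x ahead of the robot, y to its left, z up, the work surface at z = 0. Lengths are in m, angles in rad, forces in N, time in s.
With the tool pointing down it reaches from about 0.425 to 0.95 m from the base axis. Payload 16.7 kg.
Tool frame: the origin (TCP) lies midway between the tips of the shut fingers; the grasp point (between the pads) lies 19 mm behind it; z points along the fingers, y is the line along which they close (so a half turn about z gives the same grasp; the last joint's range is limited). The gripper opens to 94 mm and grips with 3 to 60 N. Pads are 16 mm wide; open, the fingers measure 119 mm over their backs; the gripper's body (75 mm by 177 mm) begins 78 mm behind the grasp point.
Start: joints at [-1.268, 0.426, 0.074, 1.606, -0.034, 1.111, -0.067], TCP at [0.295, 0.607, 0.205] pointing down, gripper open.
Joint ranges: [-2.85, 2.85], [-0.5, 2.14], [-1.23, 1.37], [0.21, 2.46], [-1.02, 4.16], [0.16, 2.05], [-2.73, 2.73]. Speed limits (rad/s): [1.89, 1.89, 2.39, 2.39, 3.01, 3.01, 3.01].

### API

Orientations are given as a 3x3 rotation matrix whose columns are the frame's x, y, z axes.
In Python, from rig import robot gives the robot as it stands. The module is installed in compiled form; this text tells all that it offers.
- The arm moves only by the tool apply_moves, never from a script. Its argument "rows" is a list of rows, each an object of numbers: "ax", "ay", "az": the turn, a rotation vector about the tool's x, y, z in units of 90 degrees (1.0 is 90 degrees); "x", "y", "z": the shift along the tool's x, y, z in units of 0.2 m (1.0 is 0.2 m); "jaw": the opening, from 0 (shut) to 1 (fully open). A call has 1 to 10 rows; each row is the pose to reach, as a shift and turn from the pose commanded when the call began, along the tool's axes at that moment; what a row does not reach only later rows make up. A row lasts 1/8 s, in which the tool goes at most 62.5 mm and 10.7 degrees, less where a joint would pass 70% of its speed; a pose out of reach is approached as far as the arm can. A call with a number of a shift or a turn outside -1 to 1 is refused whole. A call with a gripper value outside its range is refused whole. The fingers move at their own pace and stop on an object; "force" is the grip in N (left out, the last holds). Time passes only in rows, so rows that repeat a pose let the fingers close. It gives the time, the measured TCP pose, the force, the opening and the grip force at its end, in the units of the state.
- robot.sense(): the state, without advancing time (a new reading comes with each control period).
- robot.read_camera(name): name is "scene" or "top" or "wrist"; returns a dict with "color" (384x512x3 uint8, red, green, blue), "z_map" (384x512 float32, m along the optical axis (not along the pixel's ray), 0 where there is no reading), "fx", "fy", "cx", "cy" (pixels), "rvec" (rotation vector, rad) and "tvec" (3), from world to camera coordinates, as OpenCV has them; the wrist camera has in their place "hand_eye" (4x4, takes a point from camera to tool coordinates, whose origin is the TCP and whose axes are the flange's). Camera axes: x right, y down, z forward; pixel columns grow to the right and rows downward; lengths in m; the calibration is good to about 2 mm. The wrist camera is an equidistant fisheye: a pixel r from the principal point sees the ray r / f radians off the axis. A picture is of the moment at which its call begins: read the wrist's pose just before it.
- robot.hand_in(): hands the job in; it is judged then, once.
Trained networks look in a picture, given as the dict that the camera call returned (one of the last four; its "shot" number tells which), for a name from the list of things; names that differ only in an ending like _2 or _b are one class to them, and where a whole thing is asked for, a point or a joint stands for the part that bears it (a point fixed in the world has none). Each returns a list of dicts, best first, with "confidence" (0 to 1); they miss things now and then, are a little off and sometimes report something else, mostly with a low value. They report only what shows in the picture. A call takes as long as a camera call.
- robot.look_for(name, picture): "bbox" ([left, top, right, bottom] in pixels, round what is visible of it).
The state is a dict: "time_s": time; "qpos": joint angles; "dq": joint speeds; "joint_torque": joint torques, N m; "eef_pos": TCP position; "orientation": TCP orientation; "force": force on the tool from outside, world axes, zero at the start; "torque": the same for the moment, N m; "grip_width": opening from 0.0 (shut) to 1.0 (fully open); "grip_force": force on a finger pad.
Only numpy, scipy, OpenCV 4.12 (cv2) and the standard library are available. Lean on these libraries where they do the work, as an engineer would, in place of code of your own. Each camera call takes 0.05 s, during which the arm holds its last target. There are 200 camera calls.

### The job

Close the blue-grey instrument case on the desk so that it can be carried: push its leaning lid shut, bring the red latch lever forward and lay its wire loop over the steel keeper on the lid, then swing the lever back over and press it down until it snaps flat with the loop drawn tight. Leave the pen and the binder clips in front of it where they are.

Things in the scene. Friction and masses are not known exactly. Their poses are not given: they have to be found in the camera images.
- case: blue-grey instrument case standing on its hinge edge; heavy, does not move. 220 mm wide (y), top 164 mm above the desk. Origin at desk level under the middle of the seam; x points from the lid to the back of the deep half (x 0 to 90 mm; the lid is x -45 to 0 when shut), z up. The draw latch is in the middle of the top.
- lid (a joint): shallow half of the case, hinged at the seam 18 mm above the desk: 0 = shut, grows to 0.30 rad (its stop) as its top leans out to -x of the case. Starts 0.14 to 0.28. Stiff hinge: it stays where it is left; 2 to 3 N near its top edge moves it. Push it beside the latch, whose lever stands up.
- lever (a joint): red latch lever, pivoted on the deep half: 0 = shut flat on the case top pointing to +x of the case, 1.57 = upright, 1.90 = forward stop, leaning towards the lid. Starts 1.1 to 1.65 and stays where left. 31 mm wide, 4 mm thick, 49 mm long from pivot to tip. With the loop hooked it needs up to 6 N near the tip between 1.0 and 0.3, then goes over centre and holds itself from 0.15 down.
- loop (a joint): steel wire loop pinned to the lever 18 mm from its pivot, 48 mm from pin to cross bar: lever + loop = 0 when the bar points level to -x of the case, -1.57 when it stands straight up. At -3.07 it is folded along the lever, the bar 16 mm past the lever tip. Starts -3.05 to -2.97. Friction holds it within 0.45 rad of upright; farther over it falls by its weight. It can stretch 4 mm, as a spring.
- keeper (a point): steel keeper on the lid's top, 30 mm wide, 13.5 mm high: an upright with a lip on top that overhangs 8 mm towards -x of the case (the lid's outside). The point is where the centre of the loop's bar sits when hooked: against the upright, under the lip, 8 mm above the lid's top. Axes as the case's when shut.
- loop_bar (a point): middle of the loop's cross bar (wire 5 mm thick, 50 mm wide over all, along y of the case). It falls in front of the keeper's lip if the lever is over about 1.7 rad, and on top of the lip if less. Lying on the lid, it slides under the lip as the lever is swung back, and bites at about 1.3 rad.
- lever_tip (a point): middle of the lever's free end, on its outer face (the face that is uppermost when shut)
- lever_pivot (a point): axis of the lever, parallel to y of the case: fixed, 12 mm behind the seam (+x), 10 mm above the case's top, mid width. Shut, the lever's outer face is 5 mm above it.
- lid_edge (a point): middle of the outer upper edge of the lid (45 mm out from the seam, level with the case's top when shut)
- pen_2: white and blue marker pen, 135 mm, bystander
- binder_clip_0: black binder clip, 32 mm, bystander
- binder_clip_1: second black binder clip, 32 mm, bystander

How it is judged:
By the outcome, as a careful person would: the job done as asked, in the order asked, and still so for the second after the job is handed in, with the robot touching nothing.
It also fails if it takes over 45 s, if anything falls off the work surface, if the arm or the gripper's body presses on something with over 40 N, if the wrist force passes 120 N, or if a joint passes its speed limit or range.

## Working session

There is one attempt and no reset: what is moved stays moved. The work goes in short steps, Python scripts to look and compute and a tool call to move; the robot and the scene stay as the last step left them, time stands still between calls to the robot, and variables do not carry over. Pictures are saved under pics/ and viewed, at most 10 in all, crops included, and the job is handed in when it is done.

Besides the shell and the picture viewer there is one more tool, called after "Request:" as name([rows], argument=value, ...), one row to a line, values as JSON. apply_moves: Moves the arm, as the interface text tells. Shifts and turns lie within -1 to 1; 1 stands for 0.2 m of shift or 90 degrees of turn. Its arguments: {"type":"object","properties":{"rows":{"type":"array"},"force":{"type":"number"}},"required":["rows"]}

```bash
mkdir -p pics; cat > h.py <<'E'
import numpy as np, cv2
from rig import robot
def save(n,name):
    p=robot.read_camera(n); cv2.imwrite(f'pics/{name}.png',p['color'][:,:,::-1]); return p
def world(p):
    """per-pixel world points for scene/top"""
    z=p['z_map']; v,u=np.mgrid[:z.shape[0],:z.shape[1]]
    c=np.stack([(u-p['cx'])/p['fx']*z,(v-p['cy'])/p['fy']*z,z],-1)
    R=cv2.Rodrigues(np.array(p['rvec'],float))[0]
    return (c-np.array(p['tvec']).ravel())@R
E
python3 - <<'E'
from h import *
s=robot.sense(); print(s['time_s'],s['eef_pos'],np.round(s['orientation'],3),s['grip_width'])
a=save('scene','s0');b=save('top','t0')
for n,p in(('scene',a),('top',b)):
    w=world(p)
    for k in ['case','lid','lever','loop','keeper','loop_bar','lever_tip','lid_edge','pen_2','binder_clip_0']:
        for r in robot.look_for(k,p)[:2]:
            x0,y0,x1,y1=[int(t) for t in r['bbox']]
            print(n,k,r['bbox'],round(r['confidence'],2),np.round(w[min((y0+y1)//2,383),min((x0+x1)//2,511)],3))
cv2.imwrite('pics/st.png',cv2.resize(np.vstack([a['color'],b['color']])[:,:,::-1],(400,600)))
E
```

```text
0.0 [0.29513544 0.60658199 0.20477781] [[-0.899  0.437 -0.   ]
 [ 0.437  0.899 -0.001]
 [-0.    -0.001 -1.   ]] 0.999765517278108
scene case [220.3, 288.8, 243.3, 308.5] 0.74 [ 0.351 -0.341  0.01 ]
scene case [233.4, 145.6, 367.4, 289.2] 0.6 [ 0.475 -0.387  0.153]
scene lever [292.3, 147.0, 315.6, 186.9] 0.77 [ 0.549 -0.321  0.211]
scene lever [232.9, 176.4, 334.3, 285.1] 0.44 [ 0.473 -0.348  0.11 ]
scene keeper [232.9, 178.6, 335.8, 287.6] 0.85 [ 0.474 -0.348  0.105]
scene loop_bar [296.2, 148.4, 311.6, 176.2] 0.57 [ 0.547 -0.323  0.22 ]
scene loop_bar [229.4, 177.5, 334.1, 289.6] 0.47 [ 0.473 -0.343  0.101]
scene lever_tip [293.6, 149.8, 311.2, 186.4] 0.75 [ 0.551 -0.318  0.207]
scene lid_edge [230.6, 178.2, 337.0, 288.6] 0.63 [ 0.475 -0.347  0.102]
scene lid_edge [295.8, 148.0, 312.0, 165.9] 0.48 [ 0.827 -0.074  0.084]
scene pen_2 [168.4, 236.6, 196.5, 267.4] 0.83 [ 0.367 -0.16   0.016]
scene binder_clip_0 [205.5, 275.8, 223.3, 287.0] 0.69 [ 0.357 -0.283  0.013]
scene binder_clip_0 [220.1, 289.3, 241.2, 309.4] 0.49 [ 0.349 -0.341  0.009]
top case [236.2, 118.0, 369.7, 216.3] 0.75 
[... 217 characters left out ...]
1]
top loop [293.0, 147.4, 325.2, 159.7] 0.55 [ 0.57  -0.328  0.164]
top keeper [240.0, 182.6, 368.9, 214.5] 0.89 [ 0.489 -0.316  0.171]
top loop_bar [289.3, 146.1, 320.7, 159.9] 0.6 [ 0.572 -0.32   0.164]
top lever_tip [291.4, 146.9, 319.6, 165.9] 0.86 [ 0.567 -0.321  0.164]
top lever_tip [241.5, 185.0, 363.8, 216.0] 0.74 [ 0.486 -0.312  0.17 ]
top lid_edge [240.7, 185.5, 368.9, 216.6] 0.66 [ 0.486 -0.316  0.171]
top pen_2 [186.1, 262.8, 251.3, 276.1] 0.72 [ 0.37  -0.152  0.013]
top pen_2 [237.9, 117.6, 367.7, 214.2] 0.5 [ 0.547 -0.314  0.175]
top binder_clip_0 [271.2, 267.7, 286.4, 277.5] 0.53 [ 0.362 -0.273  0.018]
top binder_clip_0 [304.1, 269.5, 317.7, 287.2] 0.47 [ 0.349 -0.337  0.013]
```

View pics/s0.png

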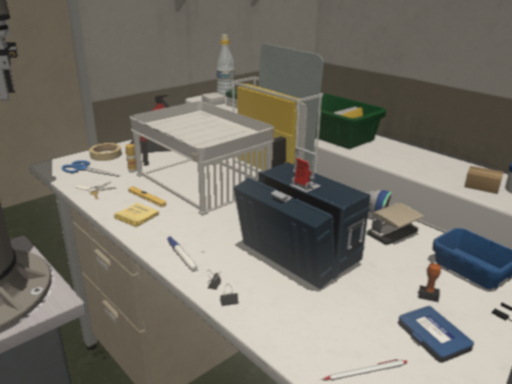

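View pics/t0.png

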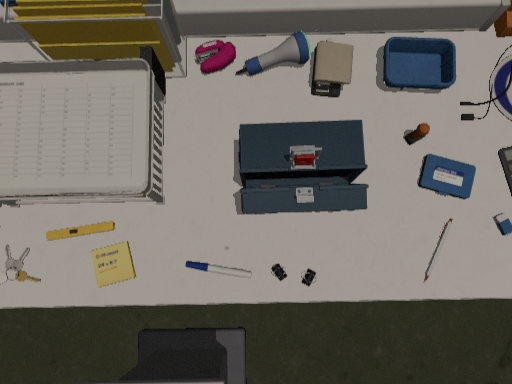

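The scene view shows the case at (233–367, 146–289) with the lid leaning towards the robot and the red lever upright at (303,172). In the top view the deep half is at (240–365, 122–180), the lid strip at (242–367, 185–214) with its keeper near (304,195), and the lever at (305,158). The pen and clips lie in front at about x 0.36, with the letter tray to the left.

```bash
python3 - <<'E'
from h import *
p=robot.read_camera('top'); w=world(p); c=p['color'].astype(int)
X,Y,Z=w[...,0],w[...,1],w[...,2]
print('cam',-cv2.Rodrigues(np.array(p['rvec'],float))[0].T@np.array(p['tvec']).ravel(), p['fx'])
reg=np.zeros(Z.shape,bool); reg[112:222,230:378]=1
m=reg&(Z>.155)&(Z<.172); m&=p['z_map']>0
pts=w[m][:,:2]; print('z med',np.median(Z[m]))
vv,uu=np.where(m)
# split lid/deep by hist of X
h,e=np.histogram(pts[:,0],np.arange(.42,.68,.005)); print(list(zip(np.round(e,3),h)))
deep=m&(X>.525)
r=cv2.minAreaRect(w[deep][:,:2].astype(np.float32)*1000); print('deep',r)
lid=reg&(Z>.14)&(X<.515)&(X>.44)
r=cv2.minAreaRect(w[lid][:,:2].astype(np.float32)*1000); print('lid',r)
for xx in np.arange(.455,.525,.008):
    k=lid&(abs(X-xx)<.004)&(abs(Y+.25)<.03); print(round(xx,3),k.sum(),np.round(np.median(Z[k]),4) if k.any() else '')
t=p['z_map']>0; tr=t&(Y>-.16)&(X<.75); tr[:,:100]=0
print('tray',Y[tr&(Z>.05)].min(),Z[tr].max(), X[tr&(Z>.05)].min())
rack=t&(X>.55)&(Z>.05)
s=robot.read_camera('scene'); ws=world(s); cs=s['color'].astype(int)
for nm,ww,cc in(('top',w,c),('scene',ws,cs)):
    red=(cc[...,0]>90)&(cc[...,1]<60)&(cc[...,2]<60)&(abs(ww[...,0]-.55)<.06)&(abs(ww[...,1]+.315)<.05)&(ww[...,2]>.15)
    q=ww[red]; print(nm,len(q),np.round(q.mean(0),3),np.round(np.percentile(q,[5,95],axis=0),3))
crop=s['color'][130:260,225:375,::-1]
cv2.imwrite('pics/c1.png',cv2.resize(crop,None,fx=4,fy=4,interpolation=2))
E
```

```text
cam [ 0.37414393 -0.23833153  0.9723234 ] 467.6820041736599
z med 0.16223875076197014
[(np.float64(0.42), np.int64(0)), (np.float64(0.425), np.int64(0)), (np.float64(0.43), np.int64(0)), (np.float64(0.435), np.int64(0)), (np.float64(0.44), np.int64(0)), (np.float64(0.445), np.int64(0)), (np.float64(0.45), np.int64(0)), (np.float64(0.455), np.int64(0)), (np.float64(0.46), np.int64(0)), (np.float64(0.465), np.int64(0)), (np.float64(0.47), np.int64(22)), (np.float64(0.475), np.int64(52)), (np.float64(0.48), np.int64(149)), (np.float64(0.485), np.int64(226)), (np.float64(0.49), np.int64(295)), (np.float64(0.495), np.int64(343)), (np.float64(0.5), np.int64(370)), (np.float64(0.505), np.int64(364)), (np.float64(0.51), np.int64(116)), (np.float64(0.515), np.int64(0)), (np.float64(0.52), np.int64(0)), (np.float64(0.525), np.int64(0)), (np.float64(0.53), np.int64(0)), (np.float64(0.535), np.int64(167)), (np.float64(0.54), np.int64(379)), (np.float64(0.545), np.int64(291)), (np.float64(0.55), np.int64(272)), (np.float64(0.555), np.int64(285)), (np.float64(0.56), np.int64(270)), (np.float64(0.5
[... 645 characters left out ...]
, (np.float64(0.66), np.int64(0)), (np.float64(0.665), np.int64(0)), (np.float64(0.67), np.int64(0)), (np.float64(0.675), np.int64(0))]
deep ((583.6873168945312, -316.15777587890625), (91.4472427368164, 225.79736328125), 0.8018215298652649)
lid ((490.036865234375, -317.98046875), (44.591392517089844, 225.68795776367188), 0.712356686592102)
0.455 0 
0.463 4 0.1523
0.471 159 0.1523
0.479 161 0.1541
0.487 151 0.1553
0.495 160 0.1571
0.503 164 0.1594
0.511 66 0.1609
0.519 0 
tray -0.04651686835464096 0.1810961124169157 0.5003894677786883
top 56 [ 0.552 -0.317  0.217] [[ 0.548 -0.331  0.196]
 [ 0.559 -0.302  0.223]]
scene 282 [ 0.549 -0.32   0.196] [[ 0.546 -0.332  0.177]
 [ 0.553 -0.306  0.22 ]]
```

View pics/c1.png

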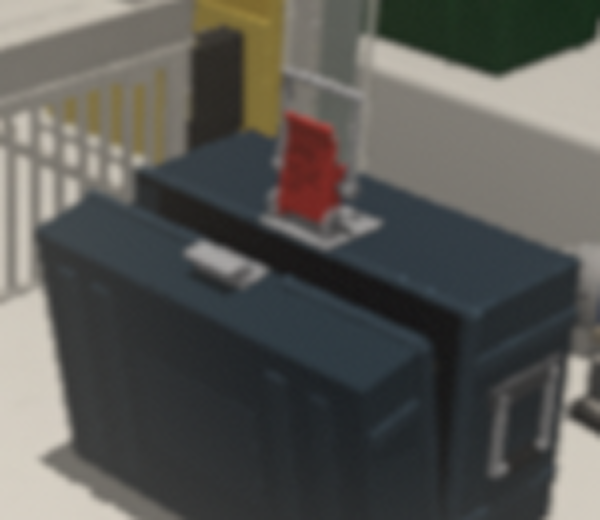

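Request:
apply_moves([
  {"x": -0.22, "y": -0.15, "z": -0.19, "az": -0.1, "jaw": 0},
  {"x": -0.44, "y": -0.3, "z": -0.375, "az": -0.2, "jaw": 0},
  {"x": -0.66, "y": -0.46, "z": -0.375, "az": -0.288, "jaw": 0},
  {"x": -0.88, "y": -0.61, "z": -0.375, "az": -0.288, "jaw": 0},
  {"x": -0.88, "y": -0.61, "z": -0.375, "az": -0.288, "jaw": 0},
  {"x": -0.88, "y": -0.61, "z": -0.375, "az": -0.288, "jaw": 0},
])

```text
invalid input at $.rows[0]: expected keys ax, ay, az, x, y, z, jaw
```

Request:
apply_moves([
  {"ax": 0, "ay": 0, "x": -0.22, "y": -0.15, "z": -0.19, "az": -0.1, "jaw": 0},
  {"ax": 0, "ay": 0, "x": -0.44, "y": -0.3, "z": -0.375, "az": -0.2, "jaw": 0},
  {"ax": 0, "ay": 0, "x": -0.66, "y": -0.46, "z": -0.375, "az": -0.288, "jaw": 0},
  {"ax": 0, "ay": 0, "x": -0.88, "y": -0.61, "z": -0.375, "az": -0.288, "jaw": 0},
  {"ax": 0, "ay": 0, "x": -0.88, "y": -0.61, "z": -0.375, "az": -0.288, "jaw": 0},
  {"ax": 0, "ay": 0, "x": -0.88, "y": -0.61, "z": -0.375, "az": -0.288, "jaw": 0},
])

```text
time_s: 1.95
eef_pos: [0.3999, 0.4207, 0.2806]
orientation: [[-1.0, 0.001, -0.0], [0.001, 1.0, 0.001], [0.0, 0.001, -1.0]]
force: [-0.5, 0.2, -0.4]
grip_width: 0.397
grip_force: 0.0
```

Request:
apply_moves([
  {"ax": 0, "ay": 0, "az": 0, "x": -0.08, "y": -0.3, "z": 0, "jaw": 0},
  {"ax": 0, "ay": 0, "az": 0, "x": -0.15, "y": -0.6, "z": 0, "jaw": 0},
  {"ax": 0, "ay": 0, "az": 0, "x": -0.2, "y": -0.9, "z": 0, "jaw": 0},
  {"ax": 0, "ay": 0, "az": 0, "x": -0.25, "y": -1, "z": 0, "jaw": 0},
])

```text
time_s: 2.45
eef_pos: [0.4502, 0.2183, 0.2807]
orientation: [[-1.0, 0.002, 0.0], [0.002, 1.0, 0.0], [-0.0, 0.0, -1.0]]
force: [-0.3, 0.3, 0.4]
grip_width: 0.006
grip_force: 0.0
```

Request:
apply_moves([
  {"ax": 0, "ay": 0, "az": 0, "x": 0, "y": -0.3, "z": 0, "jaw": 0},
  {"ax": 0, "ay": 0, "az": 0, "x": 0, "y": -0.6, "z": 0, "jaw": 0},
  {"ax": 0, "ay": 0, "az": 0, "x": 0, "y": -0.9, "z": 0, "jaw": 0},
  {"ax": 0, "ay": 0, "az": 0, "x": 0, "y": -1, "z": 0, "jaw": 0},
])

```text
time_s: 2.95
eef_pos: [0.45, 0.0183, 0.2807]
orientation: [[-1.0, 0.002, 0.0], [0.002, 1.0, 0.0], [-0.0, 0.0, -1.0]]
force: [0.3, 1.3, -0.4]
grip_width: 0.004
grip_force: 0.0
```

```bash
python3 - <<'E'
from h import *
s=robot.sense(); print(s['time_s'],s['eef_pos'],s['qpos'],s['force'])
E
```

```text
2.95 [0.44996552 0.01832481 0.28068526] [-0.56778776 -0.03881417  0.37693508  2.00534058  0.015564    1.17206945
  1.37157589] [ 0.25448925  1.29109748 -0.36501481]
```

Request:
apply_moves([
  {"ax": 0, "ay": 0, "az": 0, "x": 0.05, "y": -0.3, "z": 0, "jaw": 0},
  {"ax": 0, "ay": 0, "az": 0, "x": 0.1, "y": -0.6, "z": 0, "jaw": 0},
  {"ax": 0, "ay": 0, "az": 0, "x": 0.15, "y": -0.9, "z": 0, "jaw": 0},
  {"ax": 0, "ay": 0, "az": 0, "x": 0.15, "y": -1, "z": 0.1, "jaw": 0},
])

```text
time_s: 3.45
eef_pos: [0.4205, -0.182, 0.2615]
orientation: [[-1.0, 0.002, 0.003], [0.002, 1.0, -0.0], [-0.003, -0.0, -1.0]]
force: [1.1, 0.9, -1.2]
grip_width: 0.005
grip_force: 0.0
```

Request:
apply_moves([
  {"ax": 0, "ay": 0, "az": 0, "x": 0, "y": -0.2, "z": 0.2, "jaw": 0},
  {"ax": 0, "ay": 0, "az": 0, "x": 0, "y": -0.35, "z": 0.4, "jaw": 0},
  {"ax": 0, "ay": 0, "az": 0, "x": 0, "y": -0.35, "z": 0.58, "jaw": 0},
  {"ax": 0, "ay": 0, "az": 0, "x": 0, "y": -0.35, "z": 0.58, "jaw": 0},
])

```text
time_s: 3.95
eef_pos: [0.4191, -0.2486, 0.1427]
orientation: [[-1.0, -0.001, -0.005], [-0.001, 1.0, 0.0], [0.005, 0.0, -1.0]]
force: [-1.0, 0.6, 0.4]
grip_width: 0.001
grip_force: 0.0
```

Request:
apply_moves([
  {"ax": 0, "ay": 0, "az": 0, "x": -0.12, "y": 0, "z": 0, "jaw": 0},
  {"ax": 0, "ay": 0, "az": 0, "x": -0.17, "y": 0, "z": 0, "jaw": 0},
  {"ax": 0, "ay": 0, "az": 0, "x": -0.22, "y": 0, "z": 0, "jaw": 0},
  {"ax": 0, "ay": 0, "az": 0, "x": -0.27, "y": 0, "z": 0, "jaw": 0},
  {"ax": 0, "ay": 0, "az": 0, "x": -0.3, "y": 0, "z": 0, "jaw": 0},
])

```text
time_s: 4.58
eef_pos: [0.4803, -0.2497, 0.1447]
orientation: [[-1.0, 0.0, 0.0], [0.0, 1.0, -0.0], [-0.0, -0.0, -1.0]]
force: [-2.8, 1.1, 1.6]
grip_width: 0.003
grip_force: 1.7
```

Request:
apply_moves([
  {"ax": 0, "ay": 0, "az": 0, "x": -0.015, "y": 0, "z": 0, "jaw": 0},
  {"ax": 0, "ay": 0, "az": 0, "x": -0.03, "y": 0, "z": 0, "jaw": 0},
  {"ax": 0, "ay": 0, "az": 0, "x": -0.03, "y": 0, "z": 0, "jaw": 0},
])

```text
time_s: 4.95
eef_pos: [0.4839, -0.2499, 0.1442]
orientation: [[-1.0, 0.001, -0.003], [0.001, 1.0, 0.001], [0.003, 0.001, -1.0]]
force: [-14.3, 2.1, 9.3]
grip_width: 0.004
grip_force: 6.7
```

Request:
apply_moves([
  {"ax": 0, "ay": 0, "az": 0, "x": -0.015, "y": 0, "z": 0, "jaw": 0},
  {"ax": 0, "ay": 0, "az": 0, "x": -0.025, "y": 0, "z": 0, "jaw": 0},
  {"ax": 0, "ay": 0, "az": 0, "x": -0.025, "y": 0, "z": 0, "jaw": 0},
])

```text
time_s: 5.32
eef_pos: [0.4842, -0.2499, 0.1436]
orientation: [[-1.0, 0.003, -0.011], [0.003, 1.0, 0.004], [0.011, 0.004, -1.0]]
force: [-41.8, 5.1, 29.9]
grip_width: 0.003
grip_force: 21.0
```

Request:
apply_moves([
  {"ax": 0, "ay": 0, "az": 0, "x": 0.1, "y": 0, "z": 0, "jaw": 0},
  {"ax": 0, "ay": 0, "az": 0, "x": 0.15, "y": 0.1, "z": -0.3, "jaw": 0},
  {"ax": 0, "ay": 0, "az": 0, "x": 0.15, "y": 0.3, "z": -0.6, "jaw": 0},
  {"ax": 0, "ay": 0, "az": 0, "x": 0.1, "y": 0.4, "z": -0.8, "jaw": 0},
  {"ax": 0, "ay": 0, "az": 0, "x": 0.1, "y": 0.4, "z": -0.8, "jaw": 0},
])

```text
time_s: 5.95
eef_pos: [0.4734, -0.1681, 0.3078]
orientation: [[-1.0, -0.003, 0.006], [-0.003, 1.0, 0.001], [-0.006, 0.001, -1.0]]
force: [0.1, -0.5, 0.2]
grip_width: 0.003
grip_force: 0.0
```

```bash
cat > m.py <<'E'
from h import *
import sys
def run(tag):
    s=robot.sense(); print(s['time_s'],np.round(s['eef_pos'],4),np.round(s['force'],1))
    for n in('top','scene'):
        p=robot.read_camera(n); w=world(p); cc=p['color'].astype(int); X,Y,Z=[w[...,i] for i in range(3)]
        near=(abs(X-.55)<.09)&(abs(Y+.315)<.04)
        red=(cc[...,0]>90)&(cc[...,1]<60)&(cc[...,2]<60)&near&(Z>.15)
        q=w[red]; 
        if len(q): print(n,'red',len(q),np.round(np.percentile(q,[5,50,95],axis=0),3).tolist())
        if n=='scene' and len(q)>20:
            print('lever slope',np.arctan2(1,np.polyfit(q[:,2],q[:,0],1)[0]), 'x at z.2',np.polyval(np.polyfit(q[:,2],q[:,0],1),.2))
        br=near&(cc.min(-1)>110)&(Z>.16)&(cc.max(-1)-cc.min(-1)<30)
        q=w[br]; print(n,'steel',len(q)); 
        if n=='top':
            for x0 in np.arange(.47,.6,.01):
                k=br&(abs(X-x0)<.005)
                if k.sum()>2: print('  ',round(x0,3),k.sum(),np.round([Z[k].min(),np.median(Z[k]),Z[k].max(),Y[k].min(),Y[k].max()],3))
            cr=p['color'][100:230,225:380]
            k=(abs(Y+.22)<.01)&(X>.46)&(X<.6)&(Z>.1); print('seam profile',[(round(a,3),round(float(np.median(Z[k&(abs(X-a)<.004)])),3)) for a in np.arange(.48,.6,.008) if (k&(abs(X-a)<.004)).any()])
        else: cr=p['color'][130:260,225:380]
        cv2.imwrite(f'pics/{tag}_{n}.png',cv2.resize(cr[:,:,::-1],None,fx=4,fy=4,interpolation=2))
run(sys.argv[1])
E
python3 m.py a
```

```text
5.95 [ 0.4734 -0.1681  0.3078] [ 0.1 -0.5  0.2]
top red 120 [[0.547, -0.33, 0.164], [0.549, -0.317, 0.199], [0.567, -0.303, 0.223]]
top steel 499
   0.51 33 [ 0.173  0.176  0.177 -0.33  -0.303]
   0.52 78 [ 0.173  0.176  0.18  -0.331 -0.303]
   0.53 76 [ 0.161  0.165  0.167 -0.331 -0.302]
   0.54 47 [ 0.16   0.164  0.173 -0.338 -0.296]
   0.55 54 [ 0.161  0.165  0.195 -0.339 -0.292]
   0.56 81 [ 0.236  0.239  0.243 -0.34  -0.293]
   0.57 60 [ 0.161  0.164  0.167 -0.337 -0.295]
   0.58 63 [ 0.161  0.165  0.168 -0.338 -0.295]
   0.59 7 [ 0.16   0.162  0.163 -0.336 -0.32 ]
seam profile [(np.float64(0.48), 0.721), (np.float64(0.488), 0.718), (np.float64(0.496), 0.713), (np.float64(0.504), 0.707), (np.float64(0.512), 0.7), (np.float64(0.56), 0.162), (np.float64(0.568), 0.163), (np.float64(0.576), 0.163), (np.float64(0.584), 0.163), (np.float64(0.592), 0.162)]
scene red 292 [[0.545, -0.332, 0.176], [0.548, -0.32, 0.196], [0.553, -0.306, 0.22]]
lever slope 1.51017594103208 x at z.2 0.5487985642474922
scene steel 193
```

Request:
apply_moves([
  {"ax": 0, "ay": 0, "az": 0, "x": -0.2, "y": -0.23, "z": 0, "jaw": 0},
  {"ax": 0, "ay": 0, "az": 0, "x": -0.4, "y": -0.46, "z": 0, "jaw": 0},
  {"ax": 0, "ay": 0, "az": 0, "x": -0.65, "y": -0.73, "z": 0, "jaw": 0},
  {"ax": 0, "ay": 0, "az": 0, "x": -0.65, "y": -0.73, "z": 0, "jaw": 0},
  {"ax": 0, "ay": 0, "az": 0, "x": -0.65, "y": -0.73, "z": 0.27, "jaw": 0},
  {"ax": 0, "ay": 0, "az": 0, "x": -0.65, "y": -0.73, "z": 0.52, "jaw": 0},
  {"ax": 0, "ay": 0, "az": 0, "x": -0.65, "y": -0.73, "z": 0.52, "jaw": 0},
])

```text
time_s: 6.92
eef_pos: [0.5983, -0.3149, 0.1969]
orientation: [[-1.0, 0.002, -0.006], [0.002, 1.0, 0.002], [0.006, 0.002, -1.0]]
force: [-0.1, 0.5, 0.6]
grip_width: 0.007
grip_force: 0.0
```

Request:
apply_moves([
  {"ax": 0, "ay": 0, "az": 0, "x": 0.08, "y": 0, "z": 0, "jaw": 0},
  {"ax": 0, "ay": 0, "az": 0, "x": 0.13, "y": 0, "z": 0, "jaw": 0},
  {"ax": 0, "ay": 0, "az": 0, "x": 0.16, "y": 0, "z": 0, "jaw": 0},
  {"ax": 0, "ay": 0, "az": 0, "x": 0.19, "y": 0, "z": 0, "jaw": 0},
  {"ax": 0, "ay": 0, "az": 0, "x": 0.22, "y": 0, "z": 0, "jaw": 0},
  {"ax": 0, "ay": 0, "az": 0, "x": 0.24, "y": 0, "z": 0, "jaw": 0},
  {"ax": 0, "ay": 0, "az": 0, "x": 0.25, "y": 0, "z": 0, "jaw": 0},
  {"ax": 0, "ay": 0, "az": 0, "x": 0.25, "y": 0, "z": 0, "jaw": 0},
])

```text
time_s: 7.92
eef_pos: [0.5507, -0.3158, 0.2004]
orientation: [[-1.0, 0.0, -0.0], [0.0, 1.0, 0.0], [0.0, 0.0, -1.0]]
force: [0.8, 0.4, 0.4]
grip_width: 0.006
grip_force: 0.2
```

```bash
python3 m.py b
```

```text
7.925 [ 0.5507 -0.3158  0.2004] [0.8 0.4 0.4]
top steel 1457
   0.47 69 [ 0.635  0.637  0.639 -0.316 -0.305]
   0.48 331 [ 0.635  0.638  0.641 -0.324 -0.303]
   0.49 225 [ 0.637  0.639  0.641 -0.326 -0.304]
   0.5 8 [ 0.555  0.639  0.64  -0.352 -0.312]
   0.51 6 [ 0.216  0.219  0.222 -0.34  -0.336]
   0.53 152 [ 0.613  0.615  0.617 -0.339 -0.322]
   0.54 207 [ 0.613  0.615  0.617 -0.34  -0.311]
   0.55 192 [ 0.613  0.615  0.617 -0.329 -0.299]
   0.56 201 [ 0.613  0.615  0.617 -0.317 -0.288]
   0.57 58 [ 0.614  0.615  0.617 -0.309 -0.289]
   0.59 3 [ 0.592  0.592  0.593 -0.342 -0.335]
seam profile [(np.float64(0.48), 0.678), (np.float64(0.488), 0.671), (np.float64(0.496), 0.664), (np.float64(0.504), 0.656), (np.float64(0.512), 0.647), (np.float64(0.52), 0.638), (np.float64(0.528), 0.629), (np.float64(0.536), 0.631)]
scene red 82 [[0.526, -0.333, 0.177], [0.541, -0.33, 0.196], [0.55, -0.312, 0.217]]
lever slope 2.001258652737344 x at z.2 0.5364376032519185
scene steel 181
```

View pics/b_scene.png

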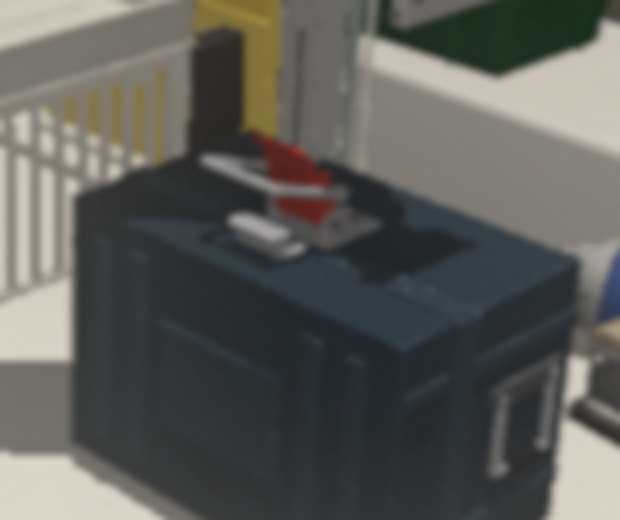

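The picture shows the lid shut, the lever leaning forward at about 1.9, and the loop past upright with its bar at about (200–330, 155–190) of the crop, probably still falling. I'll let some time pass.

Request:
apply_moves([
  {"ax": 0, "ay": 0, "az": 0, "x": 0.01, "y": 0, "z": 0, "jaw": 0},
  {"ax": 0, "ay": 0, "az": 0, "x": 0.01, "y": 0, "z": 0, "jaw": 0},
  {"ax": 0, "ay": 0, "az": 0, "x": 0.01, "y": 0, "z": 0, "jaw": 0},
])

```text
time_s: 8.4
eef_pos: [0.5499, -0.3157, 0.2007]
orientation: [[-1.0, -0.0, 0.002], [-0.0, 1.0, -0.0], [-0.002, -0.0, -1.0]]
force: [6.0, 0.3, -1.8]
grip_width: 0.007
grip_force: 2.7
```

```bash
python3 m.py c | grep -v seam
```

```text
8.4 [ 0.5499 -0.3157  0.2007] [ 6.   0.3 -1.8]
top steel 1415
   0.47 106 [ 0.635  0.637  0.641 -0.317 -0.304]
   0.48 344 [ 0.634  0.639  0.642 -0.325 -0.303]
   0.49 166 [ 0.577  0.64   0.641 -0.345 -0.304]
   0.5 4 [ 0.559  0.58   0.639 -0.351 -0.319]
   0.51 10 [ 0.165  0.168  0.172 -0.341 -0.336]
   0.52 13 [ 0.614  0.616  0.617 -0.332 -0.328]
   0.53 171 [ 0.613  0.615  0.618 -0.338 -0.32 ]
   0.54 202 [ 0.613  0.616  0.617 -0.338 -0.308]
   0.55 197 [ 0.614  0.616  0.617 -0.327 -0.297]
   0.56 169 [ 0.613  0.615  0.617 -0.314 -0.288]
   0.57 30 [ 0.614  0.616  0.617 -0.306 -0.29 ]
scene red 90 [[0.527, -0.333, 0.177], [0.541, -0.329, 0.194], [0.546, -0.307, 0.217]]
lever slope 1.9767255256054959 x at z.2 0.5362872260311411
scene steel 238
```

View pics/c_scene.png

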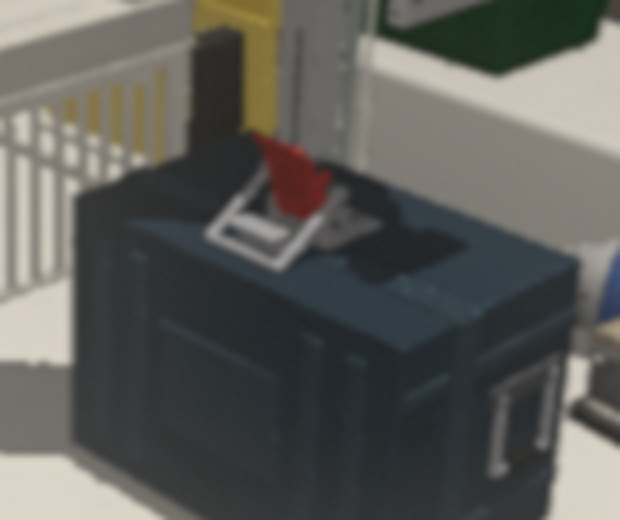

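The loop has fallen: its bar lies on the lid in front of the keeper lip at (210–290, 235–268), and the lever is still forward. Next I go over the lever to its front side.

Request:
apply_moves([
  {"ax": 0, "ay": 0, "az": 0, "x": -0.06, "y": 0, "z": 0, "jaw": 0},
  {"ax": 0, "ay": 0, "az": 0, "x": -0.06, "y": 0, "z": -0.3, "jaw": 0},
  {"ax": 0, "ay": 0, "az": 0, "x": -0.06, "y": 0, "z": -0.4, "jaw": 0},
  {"ax": 0, "ay": 0, "az": 0, "x": 0.1, "y": 0, "z": -0.4, "jaw": 0},
  {"ax": 0, "ay": 0, "az": 0, "x": 0.24, "y": 0, "z": -0.4, "jaw": 0},
  {"ax": 0, "ay": 0, "az": 0, "x": 0.24, "y": 0, "z": -0.4, "jaw": 0},
  {"ax": 0, "ay": 0, "az": 0, "x": 0.24, "y": 0, "z": -0.2, "jaw": 0},
  {"ax": 0, "ay": 0, "az": 0, "x": 0.24, "y": 0, "z": -0.04, "jaw": 0},
  {"ax": 0, "ay": 0, "az": 0, "x": 0.24, "y": 0, "z": -0.04, "jaw": 0},
])

```text
time_s: 9.62
eef_pos: [0.5006, -0.315, 0.2066]
orientation: [[-1.0, 0.0, -0.004], [0.0, 1.0, 0.001], [0.004, 0.001, -1.0]]
force: [-0.5, 0.4, 0.6]
grip_width: 0.006
grip_force: 0.0
```

Request:
apply_moves([
  {"ax": 0, "ay": 0, "az": 0, "x": -0.06, "y": 0, "z": -0.01, "jaw": 0},
  {"ax": 0, "ay": 0, "az": 0, "x": -0.1, "y": 0, "z": -0.02, "jaw": 0},
  {"ax": 0, "ay": 0, "az": 0, "x": -0.13, "y": 0, "z": -0.025, "jaw": 0},
  {"ax": 0, "ay": 0, "az": 0, "x": -0.16, "y": 0, "z": -0.03, "jaw": 0},
  {"ax": 0, "ay": 0, "az": 0, "x": -0.19, "y": 0, "z": -0.03, "jaw": 0},
  {"ax": 0, "ay": 0, "az": 0, "x": -0.21, "y": 0, "z": -0.03, "jaw": 0},
  {"ax": 0, "ay": 0, "az": 0, "x": -0.23, "y": 0, "z": -0.03, "jaw": 0},
  {"ax": 0, "ay": 0, "az": 0, "x": -0.24, "y": 0, "z": -0.03, "jaw": 0},
])

```text
time_s: 10.62
eef_pos: [0.5487, -0.3157, 0.2142]
orientation: [[-1.0, 0.0, -0.001], [0.0, 1.0, 0.0], [0.001, 0.0, -1.0]]
force: [-2.8, 1.1, -1.8]
grip_width: 0.01
grip_force: 1.3
```

```bash
python3 m.py d | grep -v seam
```

```text
10.625 [ 0.5487 -0.3157  0.2142] [-2.8  1.1 -1.8]
top steel 1471
   0.47 135 [ 0.647  0.65   0.653 -0.318 -0.303]
   0.48 383 [ 0.649  0.651  0.654 -0.325 -0.302]
   0.49 134 [ 0.59   0.652  0.654 -0.345 -0.304]
   0.5 3 [ 0.595  0.596  0.652 -0.348 -0.314]
   0.52 25 [ 0.627  0.629  0.644 -0.333 -0.325]
   0.53 206 [ 0.627  0.629  0.631 -0.337 -0.317]
   0.54 213 [ 0.627  0.629  0.631 -0.334 -0.307]
   0.55 193 [ 0.626  0.629  0.631 -0.323 -0.296]
   0.56 164 [ 0.626  0.629  0.631 -0.312 -0.287]
   0.57 11 [ 0.628  0.629  0.63  -0.305 -0.293]
   0.59 3 [ 0.605  0.605  0.606 -0.337 -0.331]
scene red 258 [[0.546, -0.332, 0.177], [0.553, -0.322, 0.193], [0.559, -0.305, 0.213]]
lever slope 1.2745135757714043 x at z.2 0.5544419502051606
scene steel 170
```

View pics/d_scene.png

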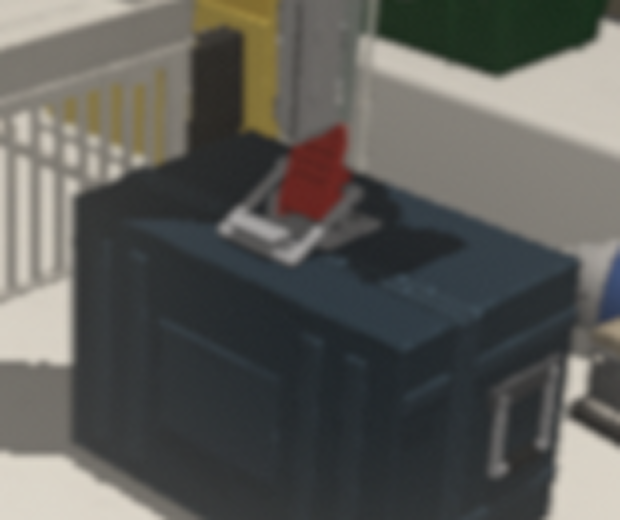

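The lever is at about 1.27 rad and the bar sits tight under the keeper lip, at (220–300, 228–262). I'll carry on along the arc.

Request:
apply_moves([
  {"ax": 0, "ay": 0, "az": 0, "x": -0.025, "y": 0, "z": 0.01, "jaw": 0},
  {"ax": 0, "ay": 0, "az": 0, "x": -0.05, "y": 0, "z": 0.03, "jaw": 0},
  {"ax": 0, "ay": 0, "az": 0, "x": -0.08, "y": 0, "z": 0.045, "jaw": 0},
  {"ax": 0, "ay": 0, "az": 0, "x": -0.105, "y": 0, "z": 0.065, "jaw": 0},
  {"ax": 0, "ay": 0, "az": 0, "x": -0.125, "y": 0, "z": 0.09, "jaw": 0},
  {"ax": 0, "ay": 0, "az": 0, "x": -0.14, "y": 0, "z": 0.115, "jaw": 0},
  {"ax": 0, "ay": 0, "az": 0, "x": -0.14, "y": 0, "z": 0.115, "jaw": 0},
])

```text
time_s: 11.6
eef_pos: [0.5773, -0.3156, 0.191]
orientation: [[-1.0, -0.0, 0.0], [-0.0, 1.0, 0.0], [-0.0, 0.0, -1.0]]
force: [1.0, -0.1, 0.1]
grip_width: 0.009
grip_force: 0.0
```

```bash
python3 m.py e | grep -v seam
```

```text
11.6 [ 0.5773 -0.3156  0.191 ] [ 1.  -0.1  0.1]
top red 30 [[0.547, -0.332, 0.175], [0.553, -0.329, 0.177], [0.558, -0.323, 0.179]]
top steel 3273
   0.49 17 [ 0.623  0.626  0.627 -0.31  -0.305]
   0.5 223 [ 0.624  0.627  0.63  -0.319 -0.302]
   0.51 391 [ 0.174  0.629  0.632 -0.332 -0.303]
   0.52 437 [ 0.162  0.629  0.632 -0.34  -0.293]
   0.53 198 [ 0.161  0.622  0.63  -0.347 -0.295]
   0.54 225 [ 0.162  0.622  0.628 -0.354 -0.306]
   0.55 138 [ 0.162  0.604  0.626 -0.355 -0.312]
   0.56 257 [ 0.164  0.606  0.622 -0.343 -0.306]
   0.57 440 [ 0.603  0.606  0.621 -0.349 -0.302]
   0.58 463 [ 0.602  0.606  0.621 -0.343 -0.293]
   0.59 442 [ 0.602  0.606  0.608 -0.332 -0.288]
scene red 136 [[0.549, -0.331, 0.172], [0.567, -0.321, 0.179], [0.594, -0.304, 0.182]]
lever slope 0.3363415303095417 x at z.2 0.6331736072352704
scene steel 244
```

View pics/e_scene.png

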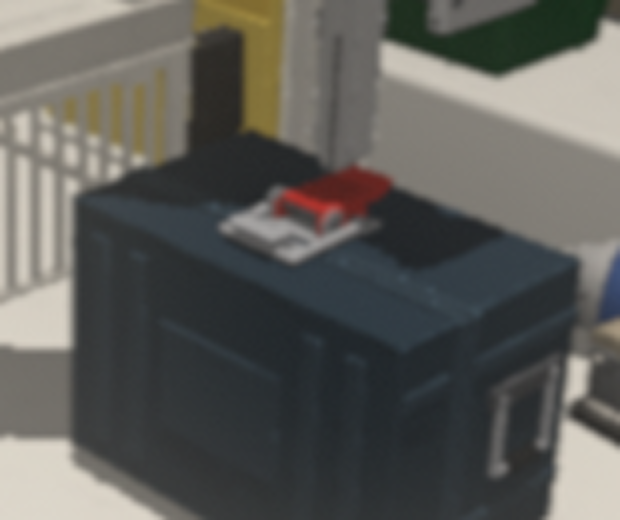

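The bar is hooked under the keeper and the lever is nearly down. Now I press it flat.

Request:
apply_moves([
  {"ax": 0, "ay": 0, "az": 0, "x": -0.01, "y": 0, "z": 0.02, "jaw": 0},
  {"ax": 0, "ay": 0, "az": 0, "x": -0.02, "y": 0, "z": 0.04, "jaw": 0},
  {"ax": 0, "ay": 0, "az": 0, "x": -0.02, "y": 0, "z": 0.06, "jaw": 0},
  {"ax": 0, "ay": 0, "az": 0, "x": -0.02, "y": 0, "z": 0.07, "jaw": 0},
  {"ax": 0, "ay": 0, "az": 0, "x": -0.02, "y": 0, "z": 0.07, "jaw": 0},
])

```text
time_s: 12.32
eef_pos: [0.5812, -0.3159, 0.1791]
orientation: [[-1.0, 0.001, 0.002], [0.001, 1.0, 0.001], [-0.002, 0.001, -1.0]]
force: [-5.4, 5.9, 23.3]
grip_width: 0.005
grip_force: 11.6
```

Request:
apply_moves([
  {"ax": 0, "ay": 0, "az": 0, "x": -0.02, "y": 0, "z": -0.1, "jaw": 0},
  {"ax": 0, "ay": 0, "az": 0, "x": 0, "y": 0.2, "z": -0.4, "jaw": 0},
  {"ax": 0, "ay": 0, "az": 0, "x": 0.3, "y": 0.5, "z": -0.7, "jaw": 0},
  {"ax": 0, "ay": 0, "az": 0, "x": 0.6, "y": 0.8, "z": -0.7, "jaw": 0},
  {"ax": 0, "ay": 0, "az": 0, "x": 0.6, "y": 1, "z": -0.7, "jaw": 0},
  {"ax": 0, "ay": 0, "az": 0, "x": 0.6, "y": 1, "z": -0.7, "jaw": 0},
])

```text
time_s: 13.08
eef_pos: [0.4598, -0.1136, 0.3178]
orientation: [[-1.0, -0.002, 0.001], [-0.002, 1.0, 0.002], [-0.001, 0.002, -1.0]]
force: [0.3, 0.4, 1.7]
grip_width: 0.004
grip_force: 0.0
```

```bash
python3 m.py f | grep -v seam; python3 -c "
import cv2,numpy as np
a,b=[cv2.imread(f'pics/f_{n}.png') for n in('scene','top')]
cv2.imwrite('pics/f.png',cv2.resize(np.vstack([a,b]),(500,600)))"
```

```text
13.075 [ 0.4598 -0.1136  0.3178] [0.3 0.4 1.7]
top red 508 [[0.552, -0.33, 0.175], [0.575, -0.316, 0.178], [0.598, -0.302, 0.181]]
top steel 504
   0.51 34 [ 0.172  0.177  0.178 -0.332 -0.303]
   0.52 117 [ 0.162  0.175  0.179 -0.34  -0.293]
   0.53 104 [ 0.161  0.165  0.172 -0.341 -0.293]
   0.54 75 [ 0.161  0.166  0.172 -0.341 -0.293]
   0.55 85 [ 0.162  0.168  0.18  -0.341 -0.292]
   0.56 34 [ 0.163  0.171  0.174 -0.34  -0.292]
   0.57 25 [ 0.162  0.169  0.174 -0.34  -0.292]
   0.58 28 [ 0.161  0.164  0.167 -0.338 -0.295]
scene red 192 [[0.549, -0.332, 0.172], [0.574, -0.318, 0.179], [0.594, -0.303, 0.181]]
lever slope 2.201855269924891 x at z.2 0.5570386926107432
scene steel 178
```

View pics/f.png

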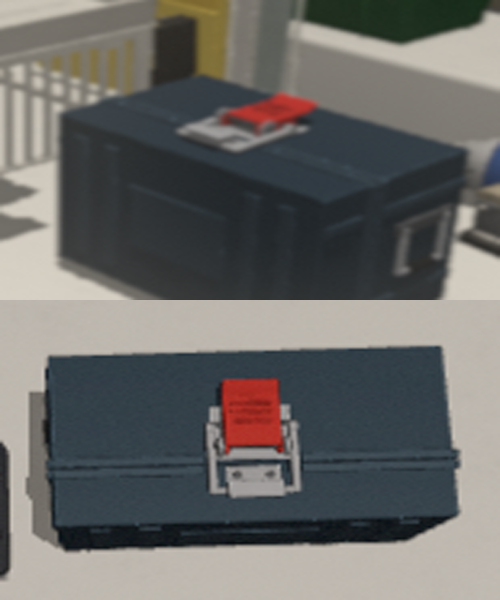

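The lever lies flat with its face at z 0.178, and the loop goes round the keeper (in the lower view at 205–300, 420–497). The lid is shut.

```bash
python3 -c "
from rig import robot
print(robot.hand_in())"
```

```text
the job is handed in; nothing more can be done
None
```

The case is closed and latched: the lid is shut, the loop is hooked under the keeper, and the lever is pressed flat. The job was handed in at about 13 s of the 45 s limit. The arm stayed clear of the pen and clips, though I did not re-measure their positions at the end.

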